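Wind the test jig's clamp shut with its crank

ROBOT

A 6-joint arm with a two-finger parallel gripper is mounted at the origin on the work surface. World frame = base frame: x ahead of the robot, y to its left, z up, the work surface at z = 0. Lengths are in mm, angles in degrees, forces in N, time in s.
With the tool pointing down it reaches from about 375 to 975 mm from the base axis. Payload 3.8 kg.
Tool frame: the origin (TCP) lies midway between the tips of the shut fingers; the grasp point (between the pads) lies 19 mm behind it (manip.grip_depth is the distance from the TCP to the grasp point, in mm); z points along the fingers, y is the line along which they close (so a half turn about z gives the same grasp; the last joint's range is limited). The gripper opens to 88 mm and grips with 3 to 60 N. Pads are 18 mm wide; open, the fingers measure 123 mm over their backs; the gripper's body (75 mm by 187 mm) begins 45 mm behind the grasp point.
Start: joints at [62.401, 15.12, 91.902, -0, 72.978, -2.114], TCP at [290.434, 609.316, 238.706] pointing down, gripper open.
Joint ranges: [-150.88, 150.88], [-54.13, 125.18], [17.81, 147.31], [-75.09, 255.09], [0, 152.58], [-146.25, 146.25]. Speed limits (degrees/s): [147.25, 147.25, 180, 180, 180, 180].

INTERFACE

Orientations are given as a 3x3 rotation matrix whose columns are the frame's x, y, z axes.
In Python, from cell import manip gives the robot as it stands.
- The arm moves only by the shell command python3 inch.py, which reads ROWS from standard input. ROWS is a JSON object with one list for each field, all of the same length, 1 to 5, a row being the entries at one place: dx, dy, dz (the shift in shares of the most that a row can go, 1 being 50 mm), ax, ay, az (a rotation vector in degrees), jaw (the opening from 0.0 (shut) to 1.0 (fully open)); each row shifts and turns the commanded pose from where the row before left it, along the tool's axes as they then stand; what a row does not reach is not made up. A row lasts 1/10 s, in which the tool goes at most 50 mm and 8.59 degrees, less where a joint would pass 70% of its speed; a pose out of reach is approached as far as the arm can. The fingers move at their own pace and stop on an object; the grip force is fixed at half the most. Time passes only in rows, so rows that do not move let the fingers close. It prints the time, the measured TCP pose, the force, the opening and the grip force at its end. Input that does not fit is refused with a message, and nothing moves.
- manip.get_state(): the state, without advancing time (a new reading comes with each control period).
- manip.camera(name): name is "scene" or "top" or "wrist"; returns (picture, depth): 384x512x3 uint8, blue, green, red; 384x512 float32, mm along the optical axis (not along the pixel's ray), 0 where there is no reading.
- manip.camera_info(name): a dict with "mtx" (3x3 intrinsics, pixels), "k1" (the pictures are not rectified: a ray, as slopes to the right and down, at radius r is drawn at 1 + k1 r^2 times it, then the intrinsics apply), "extrinsics" (4x4, takes a point from camera to world coordinates); the wrist camera has in their place "T_tool_cam" (4x4, takes a point from camera to tool coordinates, whose origin is the TCP and whose axes are the flange's). Camera axes: x right, y down, z forward; pixel columns grow to the right and rows downward; lengths in mm; the calibration is good to about 2 mm. A picture is of the moment at which its call begins: read the wrist's pose just before it. camera_info takes no time and is no camera call.
- manip.hand_in(): hands the job in; it is judged then, once.
The state is a dict: "time": time; "qpos": joint angles; "joint_vel": joint speeds; "joint_torque": joint torques, N m; "eef_pos": TCP position; "orientation": TCP orientation; "wrist_force": force on the tool from outside, world axes, zero at the start; "moment": the same for the moment, N m; "grip_width": opening from 0.0 (shut) to 1.0 (fully open); "grasp_force": force on a finger pad.
Only numpy, scipy, OpenCV 4.12 (cv2) and the standard library are available. Lean on these libraries where they do the work, as an engineer would, in place of code of your own. Each camera call takes 0.05 s, during which the arm holds its last target. There are 200 camera calls.

TASK

Pick up the loose crank (the flat steel arm with a square hole at one end and an upright round black handle at the other, not the T-shaped key), fit its square hole fully down onto the square shaft of the grey test jig, and wind it two full turns clockwise as seen from above to run the clamp bar over the circuit board. Leave the crank seated on the shaft and let go; do not move the T-shaped key.

Things in the scene. Friction and masses are not known exactly. Their poses are not given: they have to be found in the camera images.
- crank: Loose steel crank, 150 g, lying flat, handle up. Origin: centre of the hub's underside; x points along the arm to the handle, z up. Hub 36 x 36 x 22 mm tall, with a 19 mm square through hole (sides along x, y). Arm 20 wide, 12 thick, underside level with the hub's, round end at x = 67. At x = 55 an upright round black handle, 20 mm diameter, z = 13 to 60.
- crank_grip (a point): Grip point on the axis of the crank's handle, 44 mm above the crank's underside, 55 mm from the hole's centre. The handle spins on its own upright axis (0.02 N m friction), so a gripper holding it can keep its heading while the crank goes round. The point turns with the handle: take the arm's direction from crank.
- shaft_seat (a point): Foot of the jig's upright square shaft, on its axis, 67 mm above the table; x, y along its sides. Shaft 16 mm square to 18 mm above here, then tapering to 7 mm at 26. The seated crank's underside rests at this height on a 40 mm round collar; any quarter turn fits. It stands on a 64 mm tower at one end of the grey jig (150 x 250 mm); all else within 130 mm is lower than 57 mm.
- winder (a joint): Angle of the square shaft, rad, growing clockwise seen from above; starts at 0 to 0.5, stops at -0.3 and 17. Turns with light friction (0.05 N m), stays where left, and drives the clamp bar 12 mm per turn towards the green board. The crank has about 12 degrees of play on the shaft to either side.
- tkey: Look-alike to leave alone: loose T-shaped key lying flat, 90 mm black crossbar, 80 mm steel stem, 14 mm high. Origin: middle of its underside; stem along x.

How it is judged (in metres and radians):
On the way, in this order (a step that is already met when the one before it is completed fails the run):
1. the crank is seated on the square shaft before the shaft has been wound (horizontal distance between crank and shaft_seat below 0.008 m and z of crank in the frame of shaft_seat between -0.006 and 0.008 m and angle between crank's own z axis and vertical below 0.26 rad and value of joint winder below 1.5 rad), for 0.1 s.
2. the shaft has made about a full turn with the crank seated on it (horizontal distance between crank and shaft_seat below 0.008 m and z of crank in the frame of shaft_seat between -0.006 and 0.008 m and angle between crank's own z axis and vertical below 0.26 rad and value of joint winder between 5.9 and 11 rad), for 0.05 s.
At the end, for the whole second after the job is handed in: The crank sits fully down on the square shaft (hole centre within 8 mm sideways and 8 mm in height of its seat, tilt under 15 degrees), at rest and released, and the shaft reads between 11.8 and 15.0 rad: two full turns clockwise from its start, give or take the play (horizontal distance between crank and shaft_seat below 0.008 m and z of crank in the frame of shaft_seat between -0.006 and 0.008 m and angle between crank's own z axis and vertical below 0.26 rad and value of joint winder between 11.8 and 15 rad and linear speed of crank below 0.03 m/s); the robot touches nothing.
It fails at once if the T-shaped key was moved more than 30 mm (distance of tkey from where it was at the start of the episode above 0.03 m).
It also fails if it takes over 67 s, if anything falls off the work surface, if the arm or the gripper's body presses on something with over 40 N, if the wrist force passes 120 N, or if a joint passes its speed limit or range.

## Working session

There is one attempt and no reset: what is moved stays moved. The work goes in short steps, Python scripts to look and compute and a shell command to move; the robot and the scene stay as the last step left them, time stands still between calls to the robot, and variables do not carry over. Pictures are saved under pics/ and viewed, at most 10 in all, crops included, and the job is handed in when it is done.

```bash
ls; mkdir -p pics
python3 - <<'E'
from cell import manip
import cv2,numpy as np
np.set_printoptions(precision=3,suppress=True)
s=manip.get_state();print(s)
for n in ("top","scene"):
    p,d=manip.camera(n);cv2.imwrite(f"pics/{n}0.png",p);np.save(f"pics/{n}0.npy",d)
    print(n,manip.camera_info(n))
print(manip.camera_info("wrist"))
E
```

```text
cell.py
inch.py
pics
{'time': 0.0, 'qpos': array([62.4  , 15.166, 91.978, -0.001, 72.979, -2.115]), 'joint_vel': array([-0.037, -0.01 , -0.11 , -0.041,  0.006,  0.006]), 'joint_torque': array([ -0.   , -50.212, -35.687,   0.073,   0.03 ,  -0.   ]), 'eef_pos': array([290.122, 608.698, 237.45 ]), 'orientation': array([[-0.903,  0.43 , -0.001],
       [ 0.43 ,  0.903, -0.002],
       [ 0.   , -0.002, -1.   ]]), 'wrist_force': array([-0.785, -0.371,  0.396]), 'moment': array([0.017, 0.018, 0.036]), 'grasp_force': 0.0, 'grip_width': 1.0022844408335543}
top {'mtx': array([[482.992,   0.   , 250.165],
       [  0.   , 482.992, 193.332],
       [  0.   ,   0.   ,   1.   ]]), 'k1': -0.06100526323109286, 'extrinsics': array([[   0.023,   -0.997,    0.067,  465.391],
       [  -1.   ,   -0.024,   -0.003,   83.278],
       [   0.005,   -0.067,   -0.998, 1178.579],
       [   0.   ,    0.   ,    0.   ,    1.   ]])}
scene {'mtx': array([[424.76 ,   0.   , 255.449],
       [  0.   , 424.76 , 199.238],
       [  0.   ,   0.   ,   1.   ]]), 'k1': -0.07990332270699849, 'extrinsics': array([[   0.298,    0.668,   -0.682, 1098.302],
       [   0.954,   -0.21 ,    0.211, -110.55 ],
       [  -0.002,   -0.714,   -0.701,  664.974],
       [   0.   ,    0.   ,    0.   ,    1.   ]])}
{'mtx': array([[278.885,   0.   , 255.965],
       [  0.   , 278.885, 191.147],
       [  0.   ,   0.   ,   1.   ]]), 'k1': -0.05059646726814595, 'T_tool_cam': array([[   0.   ,   -0.953,   -0.302,   78.609],
       [   1.   ,    0.   ,    0.   ,    1.332],
       [   0.   ,   -0.302,    0.953, -145.199],
       [   0.   ,    0.   ,    0.   ,    1.   ]])}
```
View pics/top0.png

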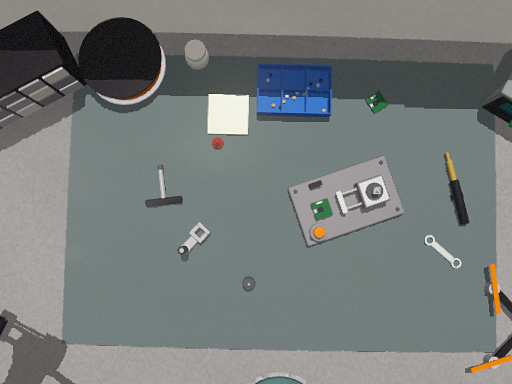

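View pics/scene0.png

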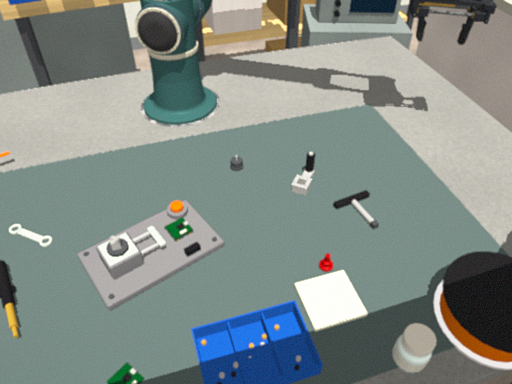

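The top view shows the crank with its hub at about (200,232) and handle at (183,251). The jig shaft is at about (376,190) and the T-key at about (163,190). Next I'll convert these to positions.

Create h.py:
```python
from cell import manip
import cv2,numpy as np
np.set_printoptions(precision=2,suppress=True)
def pose():
    s=manip.get_state();T=np.eye(4);T[:3,:3]=s['orientation'];T[:3,3]=s['eef_pos'];return T
def cam(n,T=None):
    i=manip.camera_info(n);return i['mtx'],i['k1'],(T@i['T_tool_cam'] if n=="wrist" else i['extrinsics'])
def ray(n,px,z,T=None):
    K,k,E=cam(n,T);px=np.array(px,float).reshape(-1,1,2)
    u=cv2.undistortPoints(px,K,np.array([k,0,0,0.])).reshape(-1,2)
    d=np.c_[u,np.ones(len(u))]@E[:3,:3].T
    return E[:3,3]+d*((z-E[2,3])/d[:,2])[:,None]
def proj(n,P,T=None):
    K,k,E=cam(n,T);W=np.linalg.inv(E);P=np.array(P,float).reshape(-1,3)
    return cv2.projectPoints(P,cv2.Rodrigues(W[:3,:3])[0],W[:3,3],K,np.array([k,0,0,0.]))[0].reshape(-1,2)
def plan(target,x_dir=None):
    """tool-frame shift (mm) to world TCP target, and yaw (deg about tool z) to bring tool x to world heading"""
    T=pose();R=T[:3,:3];v=R.T@(np.array(target)-T[:3,3]);print("tcp",T[:3,3],"xhead",np.degrees(np.arctan2(R[1,0],R[0,0])),"shift tool",v)
```

Run:
```python
from h import *
print("hub",ray("top",[200,232],22),"handle top",ray("top",[183,251],60),"shaft top",ray("top",[376,188],93),"key",ray("top",[163,199],10))
p=cv2.imread("pics/top0.png")
a=cv2.resize(p[200:270,160:230],None,fx=5,fy=5,interpolation=2);b=cv2.resize(p[150:220,335:405],None,fx=5,fy=5,interpolation=2)
cv2.imwrite("pics/crop.png",np.hstack([a,b]))
```

```text
hub [[447.93 197.46  22.  ]] handle top [[403.84 231.67  60.  ]] shaft top [[ 557.41 -204.8    93.  ]] key [[525.33 290.88  10.  ]]
```

View pics/crop.png

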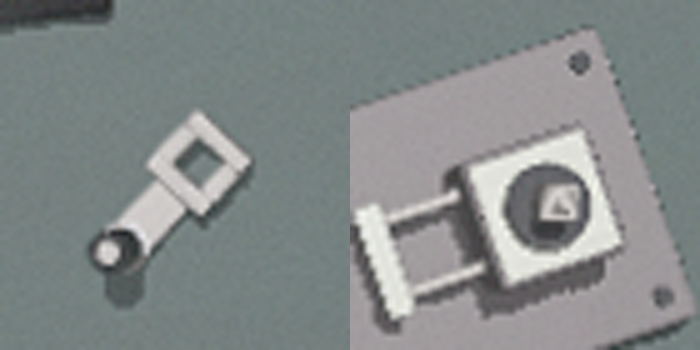

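```bash
R='x'; echo '{"dx": [0, 0, 0, 0, 0], "dy": [0, 0, 0, 0, 0], "dz": [0, 0, 0, 0, 0], "ax": [0, 0, 0, 0, 0], "ay": [0, 0, 0, 0, 0], "az": [8.5, 8.5, 8.5, 8.5, 8.5], "jaw": [0.5, 0.5, 0.5, 0.5, 0.5]}' | python3 inch.py >/dev/null
echo '{"dx": [0, 0, 0, 0, 0], "dy": [0, 0, 0, 0, 0], "dz": [0, 0, 0, 0, 0], "ax": [0, 0, 0, 0, 0], "ay": [0, 0, 0, 0, 0], "az": [8.5, 8.5, 8.5, 8.5, 8.5], "jaw": [0.5, 0.5, 0.5, 0.5, 0.5]}' | python3 inch.py >/dev/null
echo '{"dx": [0, 0, 0, 0, 0], "dy": [0, 0, 0, 0, 0], "dz": [0, 0, 0, 0, 0], "ax": [0, 0, 0, 0, 0], "ay": [0, 0, 0, 0, 0], "az": [8.5, 8.5, 8.5, 8.5, 8.5], "jaw": [0.5, 0.5, 0.5, 0.5, 0.5]}' | python3 inch.py
python3 - <<'E'
from h import *
c=np.array([200,232.4]);print("hub",ray("top",c,22),"handle",ray("top",[181,250.4],60),"collar",ray("top",[374,191.6],67),"tip",ray("top",[377.4,191],93))
plan([403,235,130])
E
```

```text
time: 1.6
eef_pos: [290.2, 608.9, 237.9]
orientation: [[0.894, 0.449, -0.001], [0.449, -0.894, -0.001], [-0.001, 0.001, -1.0]]
wrist_force: [-0.6, 0.6, 0.3]
grip_width: 0.496
grasp_force: 0.0
hub [[446.98 197.43  22.  ]] handle [[405.1  236.33  60.  ]] collar [[ 551.12 -207.07   67.  ]] tip [[ 550.66 -208.04   93.  ]]
tcp [290.24 608.93 237.94] xhead 26.663091790688117 shift tool [-66.91 384.68 108.31]
```

Units first: shifts go in shares of 50 mm. So -14 mm is -0.28, 43 mm is 0.86.

```bash
echo '{"dx": [-0.28, -0.28, -0.28, -0.28, -0.28], "dy": [0.84, 0.84, 0.86, 0.86, 0.86], "dz": [0.16, 0.2, 0.2, 0.2, 0.2], "ax": [0, 0, 0, 0, 0], "ay": [0, 0, 0, 0, 0], "az": [0, 0, 0, 0, 0], "jaw": [0.5, 0.5, 0.5, 0.5, 0.5]}' | python3 inch.py >/dev/null
echo '{"dx": [-0.28, -0.28, -0.28, -0.3, 0], "dy": [0.86, 0.86, 0.86, 0.86, 0], "dz": [0.2, 0.2, 0.2, 0.2, 0], "ax": [0, 0, 0, 0, 0], "ay": [0, 0, 0, 0, 0], "az": [0, 0, 0, 0, 0], "jaw": [0.5, 0.5, 0.5, 0.5, 0.5]}' | python3 inch.py >/dev/null
echo '{"dx": [0, 0], "dy": [0, 0], "dz": [0, 0], "ax": [0, 0], "ay": [0, 0], "az": [0, 0], "jaw": [0.5, 0.5]}' | python3 inch.py
python3 - <<'E'
from h import *
T=pose();p,d=manip.camera("wrist");cv2.imwrite("pics/w1.png",p);np.save("pics/w1T.npy",T)
plan([403,235,130])
E
```

```text
time: 2.8
eef_pos: [352.5, 209.5, 151.1]
orientation: [[0.891, 0.454, 0.001], [0.454, -0.891, 0.001], [0.001, -0.0, -1.0]]
wrist_force: [0.3, -1.4, 0.1]
grip_width: 0.5
grasp_force: 0.0
tcp [352.49 209.88 151.23] xhead 27.086818116104094 shift tool [56.38  0.64 21.29]
```

View pics/w1.png

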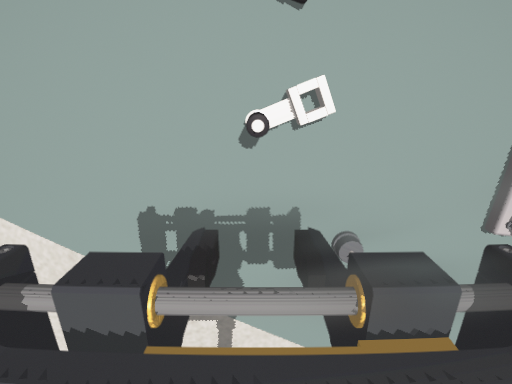

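The handle's cap is at (258,125), and the hub's centre is at about (312,99), up and to the right of it.

Run:
```python
from h import *
T=np.load("pics/w1T.npy");a=ray("wrist",[258,125],60,T)[0];b=ray("wrist",[312,100],22,T)[0]
print(a,b,np.linalg.norm((a-b)[:2]),np.degrees(np.arctan2(*(b-a)[1::-1])))
plan([a[0],a[1],25])
```

```text
[407.9  237.12  60.  ] [449.4  200.96  22.  ] 55.04864560181611 -41.06276901338509
tcp [352.49 209.88 151.23] xhead 27.086818116104094 shift tool [ 61.6    1.03 126.29]
```

Converted, 35 mm is 0.7, 31.5 mm is 0.63.

```bash
echo '{"dx": [0.6, 0.63, 0, 0, 0], "dy": [0.01, 0.01, 0, 0, 0], "dz": [0.3, 0.3, 0.7, 0.6, 0.42], "ax": [0, 0, 0, 0, 0], "ay": [0, 0, 0, 0, 0], "az": [0, 0, 0, 0, 0], "jaw": [0.5, 0.5, 0.5, 0.5, 0.5]}' | python3 inch.py >/dev/null
echo '{"dx": [0, 0, 0, 0, 0], "dy": [0, 0, 0, 0, 0], "dz": [0.2, 0, 0, 0, 0], "ax": [0, 0, 0, 0, 0], "ay": [0, 0, 0, 0, 0], "az": [0, 0, 0, 0, 0], "jaw": [0.5, 0.5, 0.5, 0.0, 0.0]}' | python3 inch.py
echo '{"dx": [0, 0, 0], "dy": [0, 0, 0], "dz": [0, 0, 0], "ax": [0, 0, 0], "ay": [0, 0, 0], "az": [0, 0, 0], "jaw": [0, 0, 0]}' | python3 inch.py
python3 -c "
from h import *
plan([407.9,237.1,25])"
```

```text
time: 3.85
eef_pos: [408.5, 236.4, 26.1]
orientation: [[0.891, 0.454, 0.002], [0.454, -0.891, 0.001], [0.003, -0.0, -1.0]]
wrist_force: [-0.8, 0.9, 0.9]
grip_width: 0.343
grasp_force: 0.0
time: 4.15
eef_pos: [408.1, 236.0, 25.6]
orientation: [[0.891, 0.454, 0.001], [0.454, -0.891, 0.001], [0.002, -0.0, -1.0]]
wrist_force: [-2.1, 0.3, 6.0]
grip_width: 0.215
grasp_force: 30.0
tcp [408.07 235.99  25.59] xhead 26.999978315988667 shift tool [ 0.35 -1.06  0.59]
```

Converted, -20 mm is -0.4, -40 mm is -0.8.

```bash
echo '{"dx": [0, 0, 0, 0, 0], "dy": [0, 0, 0, 0, 0], "dz": [-0.4, -0.7, -0.8, -0.8, -0.6], "ax": [0, 0, 0, 0, 0], "ay": [0, 0, 0, 0, 0], "az": [0, 0, 0, 0, 0], "jaw": [0, 0, 0, 0, 0]}' | python3 inch.py
python3 -c "
from h import *
plan([484,-252,190])"
```

```text
time: 4.65
eef_pos: [407.6, 235.7, 191.8]
orientation: [[0.891, 0.454, 0.001], [0.454, -0.891, 0.001], [0.001, 0.0, -1.0]]
wrist_force: [0.6, -0.3, -1.4]
grip_width: 0.215
grasp_force: 30.0
tcp [407.62 235.67 191.76] xhead 27.000413541450957 shift tool [-153.35  469.19    1.54]
```

```bash
echo '{"dx": [-0.1, -0.2, -0.28, -0.28, -0.28], "dy": [0.3, 0.62, 0.86, 0.86, 0.86], "dz": [0, 0, 0, 0, 0], "ax": [0, 0, 0, 0, 0], "ay": [0, 0, 0, 0, 0], "az": [0, 0, 0, 0, 0], "jaw": [0, 0, 0, 0, 0]}' | python3 inch.py >/dev/null
echo '{"dx": [-0.28, -0.28, -0.28, -0.28, -0.28], "dy": [0.86, 0.86, 0.86, 0.86, 0.86], "dz": [0, 0, 0, 0, 0], "ax": [0, 0, 0, 0, 0], "ay": [0, 0, 0, 0, 0], "az": [0, 0, 0, 0, 0], "jaw": [0, 0, 0, 0, 0]}' | python3 inch.py >/dev/null
echo '{"dx": [-0.24, -0.18, -0.1, 0, 0], "dy": [0.74, 0.54, 0.3, 0, 0], "dz": [0, 0, 0, 0, 0], "ax": [0, 0, 0, 0, 0], "ay": [0, 0, 0, 0, 0], "az": [0, 0, 0, 0, 0], "jaw": [0, 0, 0, 0, 0]}' | python3 inch.py
python3 - <<'E'
from h import *
T=pose();p,d=manip.camera("wrist");np.save("pics/w2T.npy",T)
cv2.imwrite("pics/w2.png",cv2.resize(p[:300],None,fx=1.56,fy=1.56,interpolation=2));cv2.imwrite("pics/w2raw.png",p)
E
```

```text
time: 6.15
eef_pos: [483.5, -250.7, 189.0]
orientation: [[0.891, 0.454, -0.001], [0.454, -0.891, 0.002], [-0.001, -0.002, -1.0]]
wrist_force: [0.2, -0.3, -1.7]
grip_width: 0.215
grasp_force: 30.0
```

View pics/w2.png

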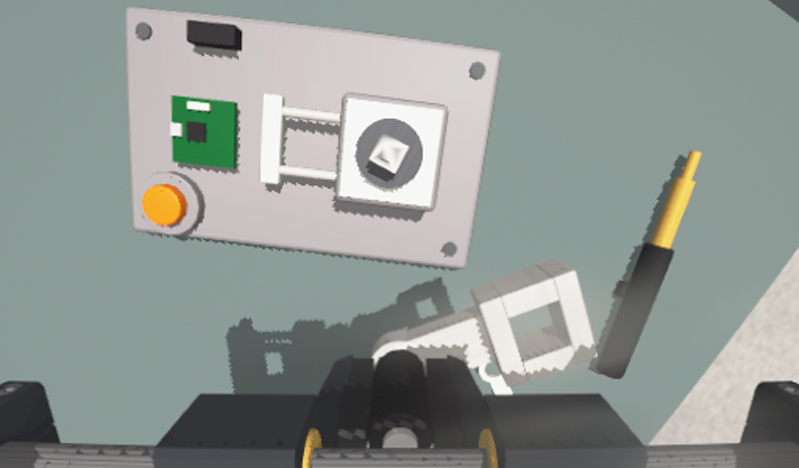

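The shaft is at about (388,155) in this 1.56x picture and the hub hole at about (540,330). I'll enlarge both areas.

Run:
```python
from h import *
p=cv2.imread("pics/w2raw.png")
a=cv2.resize(p[72:122,224:274],(400,400),interpolation=2);b=cv2.resize(p[160:260,290:390],(400,400),interpolation=2)
cv2.imwrite("pics/c2.png",np.hstack([a,b]))
```

```text
(no output)
```

View pics/c2.png

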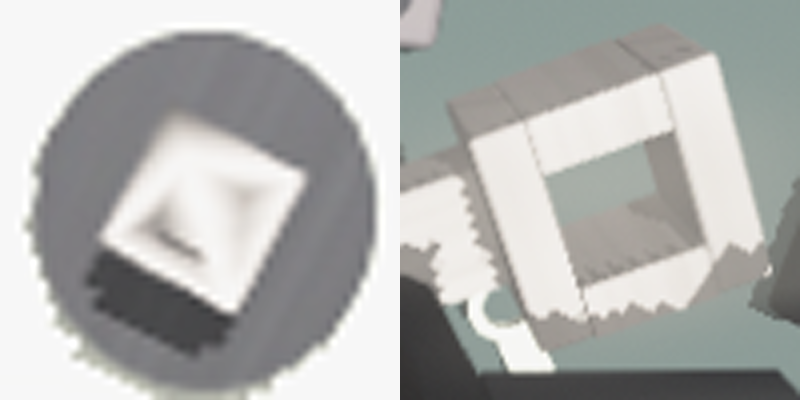

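Run:
```python
from h import *
T=np.load("pics/w2T.npy");z0=T[2,3]-25.6
S=ray("wrist",np.array([[175,112],[307,178],[235,315],[100,242]])/8+[224,72],85,T)
C=ray("wrist",np.array([[205,211]])/8+[224,72],67,T)
H=ray("wrist",np.array([[140,175],[275,130],[308,243],[183,287]])/4+[290,160],z0+22,T)
for n,Q in (("S",S),("H",H)):
    e=np.roll(Q,-1,0)-Q
    print(n,Q.mean(0),np.linalg.norm(e[:,:2],axis=1),np.degrees(np.arctan2(e[:,1],e[:,0]))%90)
print(C)
c=H.mean(0);v=c-T[:3,3];print("hub-handle",np.linalg.norm(v[:2]),np.degrees(np.arctan2(v[1],v[0])),"tool",T[:3,:3].T@v)
```

```text
S [ 554.46 -207.05   85.  ] [15.45 16.06 16.29 15.5 ] [ 1.49 88.46 89.25 85.28]
H [ 523.84 -287.67  185.41] [19.84 18.63 19.11 19.2 ] [46.84 48.61 48.44 50.76]
[[ 554.69 -206.56   67.  ]]
hub-handle 54.66228761414154 -42.509881369546974 tool [19.14 51.21  3.48]
```

```bash
echo '{"dx": [0, 0, 0, 0, 0], "dy": [0, 0, 0, 0, 0], "dz": [0, 0, 0, 0, 0], "ax": [0, 0, 0, 0, 0], "ay": [0, 0, 0, 0, 0], "az": [-5, -7.5, -8, -8, -7], "jaw": [0, 0, 0, 0, 0]}' | python3 inch.py >/dev/null
echo '{"dx": [0, 0, 0], "dy": [0, 0, 0], "dz": [0, 0, 0], "ax": [0, 0, 0], "ay": [0, 0, 0], "az": [-4.8, 0, 0], "jaw": [0, 0, 0]}' | python3 inch.py
python3 -c "
from h import *
plan([499.5,-205.8,150])"
```

```text
time: 7.0
eef_pos: [484.1, -250.4, 189.8]
orientation: [[0.386, 0.922, -0.0], [0.922, -0.386, 0.0], [0.0, -0.0, -1.0]]
wrist_force: [0.3, -0.5, -1.2]
grip_width: 0.216
grasp_force: 30.0
tcp [ 484.11 -250.43  189.77] xhead 67.28301313286927 shift tool [47.1  -3.04 39.78]
```

Converted, 20 mm is 0.4, 15 mm is 0.3.

```bash
echo '{"dx": [0.3, 0.4, 0.24, 0, 0], "dy": [-0.02, -0.02, -0.02, 0, 0], "dz": [0.2, 0.4, 0.2, 0, 0], "ax": [0, 0, 0, 0, 0], "ay": [0, 0, 0, 0, 0], "az": [0, 0, 0, 0, 0], "jaw": [0, 0, 0, 0, 0]}' | python3 inch.py
python3 - <<'E'
from h import *
T=pose();p,d=manip.camera("wrist");np.save("pics/w3T.npy",T)
cv2.imwrite("pics/w3raw.png",p)
q=proj("wrist",[554.5,-207,T[2,3]-3.6],T)[0];print(T[:3,3],q);plan([499.5,-205.8,150])
x,y=int(q[0])-50,int(q[1])-50;print(x,y)
cv2.imwrite("pics/c3.png",cv2.resize(p[y:y+100,x:x+100],(600,600),interpolation=2))
E
```

```text
time: 7.5
eef_pos: [499.4, -206.6, 149.4]
orientation: [[0.385, 0.923, -0.001], [0.923, -0.385, 0.0], [-0.0, -0.001, -1.0]]
wrist_force: [0.1, 0.2, -2.6]
grip_width: 0.217
grasp_force: 30.0
[ 499.41 -206.59  149.36] [345.11 210.52]
tcp [ 499.83 -207.23  150.08] xhead 67.34192788329432 shift tool [ 1.19 -0.86  0.08]
295 160
```

View pics/c3.png

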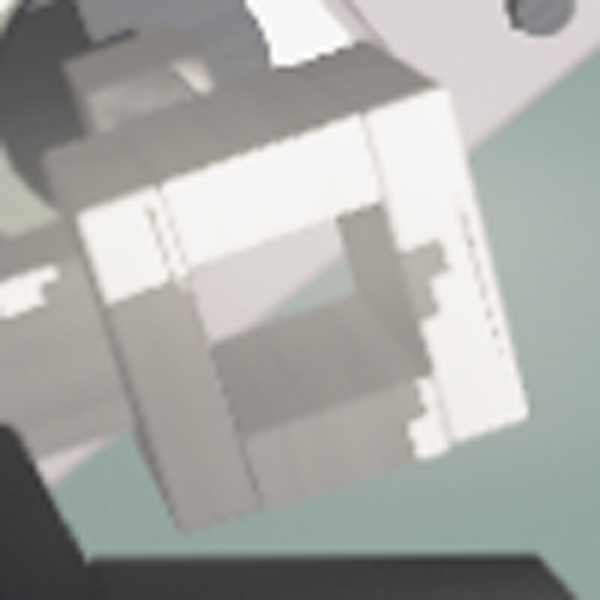

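The crop shows the hub's top face corners at (78,215), (445,90), (528,415) and (187,530). The hole's corners are at (185,280), (382,205), (432,372) and (245,435).

Run:
```python
from h import *
T=np.load("pics/w3T.npy");z=T[2,3]-3.6
for Q in ([[78,215],[445,90],[528,415],[187,530]],[[185,280],[382,205],[432,372],[245,435]]):
    Q=ray("wrist",np.array(Q)/6+[295-.4,160-.4],z,T);e=np.roll(Q,-1,0)-Q;c=Q.mean(0);v=c-T[:3,3]
    print(c,np.linalg.norm(e[:,:2],axis=1),(np.degrees(np.arctan2(e[:,1],e[:,0]))+45)%90-45,np.hypot(*v[:2]),np.degrees(np.arctan2(v[1],v[0])))
    print("move tool",T[:3,:3].T@(np.array([554.5,-206.8,0])-c))
```

```text
[ 554.76 -208.55  145.76] [35.53 35.23 35.22 35.7 ] [-2.61 -1.92 -1.84 -1.43] 55.38430613504479 -2.0297017760774088
move tool [  1.56  -0.78 145.76]
[ 554.65 -209.19  145.76] [19.62 18.46 19.02 17.81] [-0.11 -0.69 -2.08  1.27] 55.308422662547706 -2.702972165330614
move tool [  2.2   -0.94 145.76]
```

```bash
echo '{"dx": [0.034, 0, 0, 0, 0], "dy": [-0.016, 0, 0, 0, 0], "dz": [0.3, 0.3, 0.16, 0.08, 0], "ax": [0, 0, 0, 0, 0], "ay": [0, 0, 0, 0, 0], "az": [0, 0, 0, 0, 0], "jaw": [0, 0, 0, 0, 0]}' | python3 inch.py
echo '{"dx": [0, 0, 0, 0], "dy": [0, 0, 0, 0], "dz": [0.06, 0.06, 0.06, 0], "ax": [0, 0, 0, 0], "ay": [0, 0, 0, 0], "az": [0, 0, 0, 0], "jaw": [0, 0, 0, 0]}' | python3 inch.py
python3 -c "
from h import *
plan([499.5,-205.8,92.6]);print(manip.get_state()['wrist_force'],manip.get_state()['moment'])"
```

```text
time: 8.05
eef_pos: [498.7, -205.2, 106.6]
orientation: [[0.386, 0.922, -0.002], [0.922, -0.386, 0.001], [0.0, -0.002, -1.0]]
wrist_force: [-1.2, 0.4, -2.0]
grip_width: 0.217
grasp_force: 30.0
time: 8.45
eef_pos: [499.1, -205.1, 98.3]
orientation: [[0.386, 0.923, -0.001], [0.923, -0.386, 0.0], [0.0, -0.001, -1.0]]
wrist_force: [-0.3, 0.2, -1.7]
grip_width: 0.22
grasp_force: 30.0
tcp [ 499.13 -205.07   98.32] xhead 67.31978438584747 shift tool [-0.53  0.62  5.72]
[-0.34  0.21 -1.66] [-0.05  0.17 -0.05]
```

Converted, 3 mm is 0.06, 2 mm is 0.04.

```bash
echo '{"dx": [0, 0, 0, 0], "dy": [0, 0, 0, 0], "dz": [0.06, 0.04, 0.02, 0], "ax": [0, 0, 0, 0], "ay": [0, 0, 0, 0], "az": [0, 0, 0, 0], "jaw": [0, 0, 0, 0]}' | python3 inch.py
python3 -c "
from h import *
plan([499.5,-205.8,92.6]);print(manip.get_state()['wrist_force'],manip.get_state()['moment'])"
```

```text
time: 8.85
eef_pos: [499.3, -205.2, 92.5]
orientation: [[0.386, 0.923, -0.0], [0.923, -0.386, 0.0], [-0.0, -0.0, -1.0]]
wrist_force: [0.7, 0.1, -1.9]
grip_width: 0.215
grasp_force: 30.0
tcp [ 499.27 -205.15   92.49] xhead 67.31864361647285 shift tool [-0.51  0.46 -0.11]
[ 0.69  0.05 -1.86] [-0.05  0.23  0.01]
```

Converted, 1 mm is 0.02, 0.5 mm is 0.01.

```bash
echo '{"dx": [0, 0, 0, 0], "dy": [0, 0, 0, 0], "dz": [0.02, 0.01, 0, 0], "ax": [0, 0, 0, 0], "ay": [0, 0, 0, 0], "az": [0, 0, 0, 0], "jaw": [0, 0, 0, 0]}' | python3 inch.py
python3 - <<'E'
from h import *
T=pose();s=manip.get_state();print(T[:3,3],s['wrist_force'],s['moment'])
p,d=manip.camera("wrist");cv2.imwrite("pics/w4.png",cv2.resize(p[100:300,200:450],(750,600),interpolation=2))
# circle waypoints: handle clockwise about axis A, 20 deg chords, tool-frame shifts
A=np.array([554.5,-206.2]);C=T[:2,3];r=C-A;print(np.hypot(*r),np.degrees(np.arctan2(r[1],r[0])))
E
```

```text
time: 9.25
eef_pos: [499.4, -205.3, 91.2]
orientation: [[0.386, 0.923, 0.0], [0.923, -0.386, -0.0], [-0.0, 0.0, -1.0]]
wrist_force: [0.6, -0.1, -2.8]
grip_width: 0.213
grasp_force: 30.0
[ 499.44 -205.28   91.25] [ 0.58 -0.09 -2.76] [-0.06  0.13 -0.03]
55.0694046331385 179.04138349241904
```

View pics/w4.png

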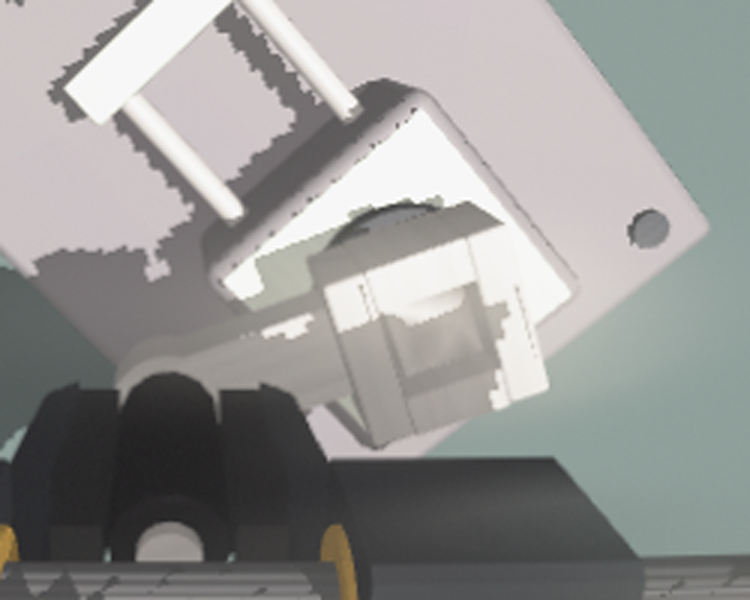

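The shaft can be seen inside the crank's hole, so it's fitted. Next I'll compute the winding chords.

```bash
python3 - <<'E'
from h import *
R=np.array([[.386,.923],[.923,-.386]])
a=np.radians(179-24*np.arange(17));P=55*np.c_[np.cos(a),np.sin(a)]
for i,v in enumerate(np.diff(P,axis=0)@R): print(i,v.round(1))
E
echo '{"dx": [0, 0], "dy": [0, 0], "dz": [0.02, 0], "ax": [0, 0], "ay": [0, 0], "az": [0, 0], "jaw": [0, 0]}' | python3 inch.py
```

```text
0 [22.6 -3.9]
1 [22.2  5.7]
2 [18.  14.2]
3 [10.6 20.3]
4 [ 1.5 22.8]
5 [-7.9 21.5]
6 [-16.   16.4]
7 [-21.3   8.5]
8 [-22.9  -0.9]
9 [-20.5 -10.1]
10 [-14.6 -17.6]
11 [ -6.2 -22. ]
12 [  3.3 -22.6]
13 [ 12.2 -19.3]
14 [ 19.  -12.7]
15 [22.6 -3.9]
time: 9.5
eef_pos: [499.3, -205.2, 90.1]
orientation: [[0.386, 0.923, -0.0], [0.923, -0.386, 0.0], [0.0, -0.0, -1.0]]
wrist_force: [0.8, -0.1, -2.6]
grip_width: 0.216
grasp_force: 30.0
```

Run:
```python
from h import *
T=pose();p,d=manip.camera("wrist");K,k,E=cam("wrist",T)
def at(u,v):
    m=np.median(d[v-1:v+2,u-1:u+2]);q=cv2.undistortPoints(np.array([[[u,v]]],float),K,np.array([k,0,0,0.])).ravel()
    return E[:3,:3]@np.array([q[0]*m,q[1]*m,m])+E[:3,3]
for n,(x,y) in dict(hubL=(340,310),hubT=(410,275),hubR=(505,310),hubB=(440,405),arm=(300,350),tower=(425,150),tower2=(540,270),shafttip=(455,325)).items():
    print(n,at(200+x//3,100+y//3))
```

```text
hubL [ 538.69 -193.33   88.48]
hubT [ 552.86 -191.65   88.35]
hubR [ 567.56 -205.51   88.32]
hubB [ 550.11 -219.77   88.4 ]
arm [ 529.24 -202.2    78.99]
tower [ 568.9  -178.72   58.86]
tower2 [ 585.11 -214.34   59.18]
shafttip [ 557.11 -203.08   91.46]
```

```bash
for i in 1 ; do echo '{"dx": [0, 0, 0], "dy": [0, 0, 0], "dz": [0.02, 0, 0], "ax": [0, 0, 0], "ay": [0, 0, 0], "az": [0, 0, 0], "jaw": [0, 0, 0]}' | python3 inch.py | grep -E "eef|wrist"; echo '{"dx": [0, 0, 0], "dy": [0, 0, 0], "dz": [0.02, 0, 0], "ax": [0, 0, 0], "ay": [0, 0, 0], "az": [0, 0, 0], "jaw": [0, 0, 0]}' | python3 inch.py| grep -E "eef|wrist";  echo '{"dx": [0, 0, 0], "dy": [0, 0, 0], "dz": [0.02, 0, 0], "ax": [0, 0, 0], "ay": [0, 0, 0], "az": [0, 0, 0], "jaw": [0, 0, 0]}' | python3 inch.py| grep -E "eef|wrist"; done
```

```text
eef_pos: [499.4, -205.3, 89.5]
wrist_force: [-2.6, -0.1, 1.1]
eef_pos: [499.2, -205.4, 89.0]
wrist_force: [-4.5, -0.2, 5.9]
eef_pos: [499.1, -205.5, 88.6]
wrist_force: [-6.6, 0.6, 9.4]
```

Converted, -2 mm is -0.04, 22.6 mm is 0.452.

```bash
echo '{"dx": [0, 0.452, 0.444, 0.36, 0], "dy": [0, -0.078, 0.114, 0.284, 0], "dz": [-0.04, 0, 0, 0, 0], "ax": [0, 0, 0, 0, 0], "ay": [0, 0, 0, 0, 0], "az": [0, 0, 0, 0, 0], "jaw": [0, 0, 0, 0, 0]}' | python3 inch.py
python3 - <<'E'
from h import *
T=pose();s=manip.get_state();print(T[:3,3],s['wrist_force'],np.degrees(np.arctan2(T[1,3]+206.2,T[0,3]-554.5)),np.hypot(T[1,3]+206.2,T[0,3]-554.5))
p,d=manip.camera("top");cv2.imwrite("pics/top5.png",p[100:260,280:440].repeat(3,0).repeat(3,1))
E
```

```text
time: 10.95
eef_pos: [541.5, -153.5, 89.8]
orientation: [[0.384, 0.923, 0.004], [0.923, -0.384, -0.002], [-0.0, 0.005, -1.0]]
wrist_force: [0.9, -1.3, -1.4]
grip_width: 0.217
grasp_force: 30.0
[ 541.51 -153.49   89.84] [ 0.92 -1.31 -1.44] 103.84402729467261 54.29105039366732
```

```bash
echo '{"dx": [0.212, 0.03, -0.158, -0.32, -0.426], "dy": [0.406, 0.456, 0.43, 0.328, 0.17], "dz": [0, 0, 0, 0, 0], "ax": [0, 0, 0, 0, 0], "ay": [0, 0, 0, 0, 0], "az": [0, 0, 0, 0, 0], "jaw": [0, 0, 0, 0, 0]}' | python3 inch.py
echo '{"dx": [-0.458, -0.41, -0.292, -0.124, 0.066], "dy": [-0.018, -0.202, -0.352, -0.44, -0.452], "dz": [0, 0, 0, 0, 0], "ax": [0, 0, 0, 0, 0], "ay": [0, 0, 0, 0, 0], "az": [0, 0, 0, 0, 0], "jaw": [0, 0, 0, 0, 0]}' | python3 inch.py
echo '{"dx": [0.244, 0.38, 0], "dy": [-0.386, -0.254, 0], "dz": [0, 0, 0], "ax": [0, 0, 0], "ay": [0, 0, 0], "az": [0, 0, 0], "jaw": [0, 0, 0]}' | python3 inch.py
python3 - <<'E'
from h import *
T=pose();s=manip.get_state();print(T[:3,3],s['wrist_force'],np.degrees(np.arctan2(T[1,3]+206.2,T[0,3]-554.5)),np.hypot(T[1,3]+206.2,T[0,3]-554.5))
p,d=manip.camera("wrist");cv2.imwrite("pics/w5.png",cv2.resize(p[60:300,170:450],(700,600),interpolation=2))
E
```

```text
time: 11.5
eef_pos: [608.8, -218.5, 89.3]
orientation: [[0.385, 0.923, -0.0], [0.923, -0.385, 0.001], [0.001, -0.001, -1.0]]
wrist_force: [-3.7, 1.9, 1.4]
grip_width: 0.217
grasp_force: 30.0
time: 12.0
eef_pos: [516.7, -247.5, 89.4]
orientation: [[0.388, 0.922, 0.002], [0.922, -0.388, -0.0], [0.001, 0.002, -1.0]]
wrist_force: [6.6, 5.8, -2.6]
grip_width: 0.217
grasp_force: 30.0
time: 12.3
eef_pos: [499.6, -203.8, 89.5]
orientation: [[0.386, 0.923, 0.002], [0.923, -0.386, 0.001], [0.001, 0.002, -1.0]]
wrist_force: [1.6, -0.5, -0.6]
grip_width: 0.215
grasp_force: 30.0
[ 499.58 -203.83   89.51] [ 1.56 -0.52 -0.55] 177.52540030621074 54.970362961727155
```

View pics/w5.png

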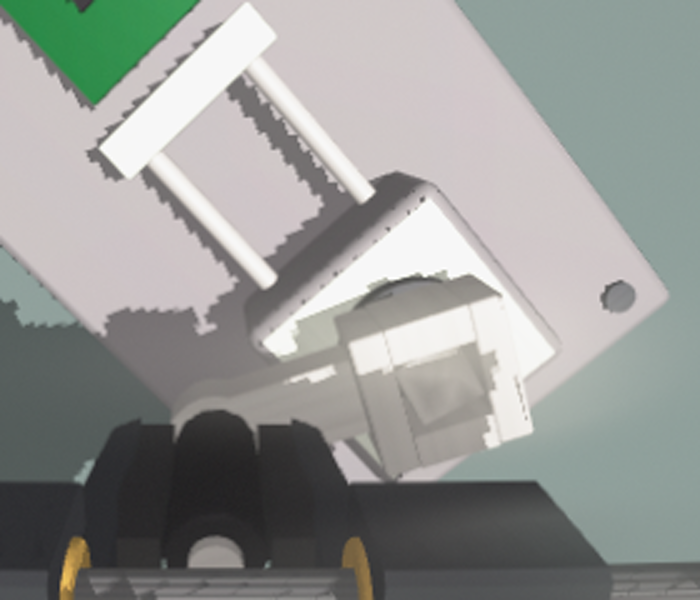

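The clamp bar has moved towards the board and the crank is still seated on the shaft, so the first turn worked. Now the second turn, plus a little extra for the play.

Converted, 22.8 mm is 0.456, 22.6 mm is 0.452.

```bash
echo '{"dx": [0.452, 0.444, 0.36, 0.212, 0.03], "dy": [-0.078, 0.114, 0.284, 0.406, 0.456], "dz": [0, 0, 0, 0, 0], "ax": [0, 0, 0, 0, 0], "ay": [0, 0, 0, 0, 0], "az": [0, 0, 0, 0, 0], "jaw": [0, 0, 0, 0, 0]}' | python3 inch.py | grep wrist
echo '{"dx": [-0.158, -0.32, -0.426, -0.458, -0.41], "dy": [0.43, 0.328, 0.17, -0.018, -0.202], "dz": [0, 0, 0, 0, 0], "ax": [0, 0, 0, 0, 0], "ay": [0, 0, 0, 0, 0], "az": [0, 0, 0, 0, 0], "jaw": [0, 0, 0, 0, 0]}' | python3 inch.py |grep wrist
echo '{"dx": [-0.292, -0.124, 0.066, 0.244, 0.38], "dy": [-0.352, -0.44, -0.452, -0.386, -0.254], "dz": [0, 0, 0, 0, 0], "ax": [0, 0, 0, 0, 0], "ay": [0, 0, 0, 0, 0], "az": [0, 0, 0, 0, 0], "jaw": [0, 0, 0, 0, 0]}' | python3 inch.py |grep wrist
echo '{"dx": [0.452, 0, 0, 0], "dy": [-0.078, 0, 0, 0], "dz": [0, 0, 0, 0], "ax": [0, 0, 0, 0], "ay": [0, 0, 0, 0], "az": [0, 0, 0, 0], "jaw": [0, 0, 0, 0]}' | python3 inch.py
python3 - <<'E'
from h import *
T=pose();s=manip.get_state();print(T[:3,3],s['wrist_force'],np.degrees(np.arctan2(T[1,3]+206.2,T[0,3]-554.5)),np.hypot(T[1,3]+206.2,T[0,3]-554.5))
E
```

```text
wrist_force: [-4.8, -7.8, 0.4]
wrist_force: [-1.3, 6.8, 1.6]
wrist_force: [8.7, -1.8, -2.3]
time: 14.25
eef_pos: [504.9, -183.6, 89.4]
orientation: [[0.386, 0.922, -0.001], [0.922, -0.386, 0.0], [0.0, -0.001, -1.0]]
wrist_force: [-1.3, 1.7, 3.2]
grip_width: 0.216
grasp_force: 30.0
[ 504.85 -183.61   89.35] [-1.26  1.7   3.18] 155.53013407376164 54.546688553964664
```

```bash
echo '{"dx": [0, 0, 0, 0], "dy": [0, 0, 0, 0], "dz": [0, 0, 0, 0], "ax": [0, 0, 0, 0], "ay": [0, 0, 0, 0], "az": [0, 0, 0, 0], "jaw": [0.33, 0.33, 0.33, 0.33]}' | python3 inch.py
echo '{"dx": [0, 0, 0, 0, -0.2], "dy": [0, 0, 0, 0, 0], "dz": [-0.2, -0.4, -0.6, -0.8, -0.6], "ax": [0, 0, 0, 0, 0], "ay": [0, 0, 0, 0, 0], "az": [0, 0, 0, 0, 0], "jaw": [0.33, 0.33, 0.33, 0.33, 0.33]}' | python3 inch.py
echo '{"dx": [-0.8, -0.8, 0, 0], "dy": [0, 0, 0, 0], "dz": [0, 0, 0, 0], "ax": [0, 0, 0, 0], "ay": [0, 0, 0, 0], "az": [0, 0, 0, 0], "jaw": [0.33, 0.33, 0.33, 0.33]}' | python3 inch.py
python3 - <<'E'
from h import *
T=pose();p,d=manip.camera("wrist");q=proj("wrist",[554,-206,80],T)[0].astype(int);print(q)
K,k,E=cam("wrist",T);pp=proj("wrist",[[554.5+13,-206.5,89],[527,-195,79],[554,-206,93]],T).astype(int)
for u,v in pp: 
    r=cv2.undistortPoints(np.array([[[u,v]]],float),K,np.array([k,0,0,0.])).ravel();m=d[v,u];print(E[:3,:3]@np.array([r[0]*m,r[1]*m,m])+E[:3,3])
x,y=max(q[0]-100,0),max(q[1]-75,0)
cv2.imwrite("pics/w6.png",cv2.resize(p[y:y+150,x:x+200],None,fx=4,fy=4,interpolation=2))
E
```

```text
time: 14.65
eef_pos: [504.8, -183.4, 88.9]
orientation: [[0.386, 0.922, -0.0], [0.922, -0.386, 0.0], [-0.0, -0.0, -1.0]]
wrist_force: [0.5, 0.3, 0.3]
grip_width: 0.328
grasp_force: 0.0
time: 15.15
eef_pos: [502.0, -192.0, 222.3]
orientation: [[0.385, 0.923, 0.002], [0.923, -0.385, -0.001], [0.0, 0.003, -1.0]]
wrist_force: [-0.3, -0.3, 0.5]
grip_width: 0.33
grasp_force: 0.0
time: 15.55
eef_pos: [470.1, -266.7, 219.9]
orientation: [[0.388, 0.922, 0.001], [0.922, -0.388, 0.0], [0.0, 0.001, -1.0]]
wrist_force: [0.3, 0.3, 0.1]
grip_width: 0.331
grasp_force: 0.0
[311  94]
[ 567.21 -205.72   88.02]
[ 526.96 -194.58   77.66]
[ 553.4  -205.08   92.74]
```

View pics/w6.png

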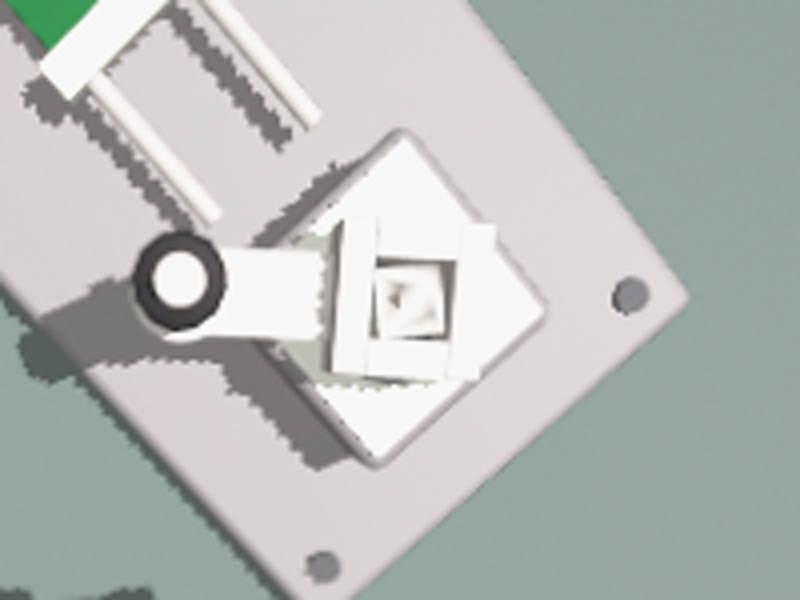

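The crank is sitting flat on the shaft: its hub top reads 88 mm, with the shaft tip showing through the hole. The bar is over the board and the gripper is clear.

```bash
python3 -c "
from cell import manip
print(manip.hand_in())"
```

```text
the job is handed in; nothing more can be done
None
```

I fitted the crank on the jig's shaft, wound it just over two full turns clockwise, then let go with the crank still seated. The job is handed in without a verdict shown; I estimate the shaft at about 13 rad (11.8–15 needed), and the arm stayed clear of the T-shaped key.

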